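# Weigh the indigo pail on the hand scale

## Task

Weigh the blue-lidded pail: take the yellow hand scale off its stand, catch its hook under the middle of the pail's wire bail and raise it smoothly until the pail hangs freely and level below the upright scale, only about a centimetre clear of the table, and keep it hanging still for two seconds so that the pointer settles. Then lower the pail gently back to where it stood, take the hook out of the bail and hang the scale on its stand again by its T-handle. Keep the gripper off the pail, never snatch at it or press the hook hard against it, and leave everything else where it is.

Things in the scene. Friction and masses are not known exactly. Their poses are not given: they have to be found in the camera images.
- scale: Yellow hand scale, 0.15 kg. Origin: middle of its black T-handle, a flat-sided bar 14 mm thick (its x), 110 mm long (y), 20 mm high (z, up). Below it a neck 11 x 14 mm down to 34 mm below the origin, a case 18 (x) x 36 mm (y) down to 104 mm, then the hook on its spring rod. Starts hung in the stand. Grip the bar's 14 mm at its middle, from above.
- hook_seat (a point): Where the middle of a hung wire lies in the scale's hook: straight below the handle's middle, 142 mm down when unloaded. J-hook of 5 mm wire in the scale's x-z plane: shank centre line 9.5 mm to the -x side, straight for 22 mm above this point; underside of the hook 8 mm below it. A wire enters from the +x side, over the tip.
- hook_rod (a joint): Stretch of the scale's spring in m: 0 unloaded, stop at 0.06. About 0.5 N starts it moving, then 180 N/m (5.6 mm per newton). The red pointer on the case moves with it.
- pail: Target: white lidded pail with an indigo-blue lid, 90 mm wide at the foot, 109 mm over the lid, lid top 80 mm above the table. Origin: middle of its underside; z up. Its weight is not known beforehand, about 0.3 to 0.95 kg. Its wire bail swings about its y axis, on pivots 62 mm above the origin.
- bail_crown (a point): Middle of the top of the target pail's bail: 6 mm steel wire, running along the pail's y there, straight for 18 mm and then falling to both sides. 62 mm from the pivot axis, so 124 mm above the table when upright.
- bail (a joint): Lean of the target pail's bail in rad: 0 upright, positive leaning to the pail's -x side (towards the robot at the start). Slight hinge friction, so it stays where it is left.
- stand: Fixed steel stand with a fork. Origin on the table straight below the hung handle. Two level prongs along its x at y = +-38 mm, 10 mm thick, tops at 175 mm, joined at x = +85 mm to an 18 mm post; open to -x. Base plate 145 x 120 x 12 mm, x from -30 to +115 mm. Each prong has a 12 mm high upturned tip at x = -24 mm and nub at x = +24 mm; the handle lies between these.
- cradle (a point): Where the handle's middle lies when the scale is hung in the stand, 185 mm above the table: bar across both prongs, case and hook hanging in the 66 mm between them, scale's x along the stand's x (hook tip towards the post). The bar has about 10 mm of play to either side along x. To take the scale out, raise it 20 mm or more, then draw it out to the stand's -x.
- other_pail: Bystander: an identical pail with a rust-red lid and its own leaning bail (124 mm tall when upright). Leave alone. Origin: middle of its underside.
- peg_tray: Bystander: loose dark wooden tray 70 x 140 x 40 mm. Origin: middle of its underside.
- dye_jar: Bystander: amber glass jar, 60 mm wide, 85 mm tall, black cap. Origin: middle of its underside.
- hook_tip (a point): Top of the hook's open tip: 11.5 mm to the scale's +x side of the hook seat and 9.5 mm above it.
Mind the look-alikes: they are no part of the job. What is meant by the scale is not turquoise, and is the smaller of those in its own colour.

How it is judged:
On the way, in this order (a step that is already met when the one before it is completed fails the run):
1. the hook is seated under the middle of the target pail's bail and pulls on it (distance between hook_seat and bail_crown below 0.014 m and contact force between scale and pail above 1 N), for 0.1 s.
2. the pail hangs upright and still on the scale, its underside 5 to 18 mm above the table (height (world z) of pail between 0.005 and 0.018 m and contact force between pail and table below 0.05 N and contact force between scale and pail above 2 N and linear speed of pail below 0.03 m/s and angle between each of pail, scale's own z axis and vertical below 0.2 rad), for 1.5 s.
3. the pail stands on the table again and the hook is out of its bail (height (world z) of pail below 0.003 m and angle between pail's own z axis and vertical below 0.05 rad and contact force between scale and pail below 0.05 N and distance between hook_seat and bail_crown above 0.03 m), for 0.2 s.
At the end, for the whole second after the job is handed in: The scale hangs plumb and at rest in the fork of its stand (handle within 22 mm of its place, tilt under 0.15 rad), released; the blue-lidded pail stands upright and at rest on the table within 40 mm of where it started, off the hook (distance between scale and cradle below 0.022 m and contact force between scale and stand above 0.5 N and angle between scale's own z axis and vertical below 0.15 rad and linear speed of scale below 0.03 m/s and distance of pail from where it was at the start of the episode below 0.04 m and height (world z) of pail below 0.003 m and angle between pail's own z axis and vertical below 0.05 rad and linear speed of pail below 0.02 m/s); the robot touches nothing.
It fails at once if the pail is lifted higher than 35 mm; or the pail is tipped by more than 0.35 rad (height (world z) of pail above 0.035 m or angle between pail's own z axis and vertical above 0.35 rad).
It fails at once if the pail is snatched: more than 12 N between scale and pail; or the hook is pressed on the pail or its bail: more than 5 N while the spring is not stretched (under 8 mm) (contact force between scale and pail above 12 N or (contact force between scale and pail above 5 N and value of joint hook_rod below 0.008 m)).
It fails at once if the pail is dropped or banged on the table: more than 20 N between them (contact force between pail and table above 20 N).
It fails at once if the robot itself touches the pail (contact force between any of the arm, the fingers and pail above 1 N).
It fails at once if the other pail, the tray or the jar is moved by more than 20 mm (distance of any of other_pail, peg_tray, dye_jar from where it was at the start of the episode above 0.02 m).
It also fails if it takes over 72 s, if anything falls off the work surface, if the arm or the gripper's body presses on something with over 40 N, if the wrist force passes 120 N, or if a joint passes its speed limit or range.

## Robot

A 6-joint arm with a two-finger parallel gripper is mounted at the origin on the work surface. World frame = base frame: x ahead of the robot, y to its left, z up, the work surface at z = 0. Lengths are in m, angles in rad, forces in N, time in s.
With the tool pointing down it reaches from about 0.25 to 0.85 m from the base axis. Payload 12.5 kg.
Tool frame: the origin (TCP) lies midway between the tips of the shut fingers; the grasp point (between the pads) lies 19 mm behind it; x points along the fingers, y is the direction in which the jaws open and shut, and the axes are right-handed (so a half turn about x gives the same grasp; the last joint's range is limited). The gripper opens to 93 mm and grips with 3 to 60 N. Pads are 15 mm wide; open, the fingers measure 128 mm over their backs; the gripper's body (75 mm by 188 mm) begins 65 mm behind the grasp point.
Start: joints at [-1.377, 0.351, 1.652, -0, 1.139, -0.085], TCP at [0.151, -0.529, 0.219] pointing down, gripper open.
Joint ranges: [-2.75, 2.75], [-0.79, 2.1], [0.01, 2.65], [-1.57, 4.71], [0.07, 3.14], [-2.87, 2.87]. Speed limits (rad/s): [2.22, 2.22, 2.79, 3.14, 3.14, 3.14].

## Interface

Orientations are given as a unit quaternion [w, x, y, z].
In Python, from cell import robot gives the robot as it stands. The module is installed in compiled form; this text tells all that it offers.
- The arm moves only by the tool play_rows, never from a script. Its argument "steps" is a list of rows, each an object of numbers: "wx", "wy", "wz": the turn, a rotation vector about the tool's x, y, z in rad; "dx", "dy", "dz": the shift along the tool's x, y, z in m; "gripper": the finger opening in m, from 0 to 0.093. A call has 1 to 20 rows; each row is the pose to reach, as a shift and turn from the pose commanded when the call began, along the tool's axes at that moment; what a row does not reach only later rows make up. A row lasts 1/12 s, in which the tool goes at most 41.7 mm and 7.16 degrees, less where a joint would pass 70% of its speed; a pose out of reach is approached as far as the arm can. A call with a gripper value outside its range is refused whole. The fingers move at their own pace and stop on an object; the grip force is fixed at half the most. Time passes only in rows, so rows that repeat a pose let the fingers close. It gives the time, the measured TCP pose, the force and the opening at its end, in the units of the state.
- robot.get_state(): the state, without advancing time (a new reading comes with each control period).
- robot.read_camera(name): name is "scene" or "top" or "wrist"; returns a dict with "image" (400x640x3 uint8, red, green, blue), "range_z" (400x640 float32, m along the optical axis (not along the pixel's ray), 0 where there is no reading), "fx", "fy", "cx", "cy" (pixels), "distortion" ([k1, k2, p1, p2, k3] as OpenCV has them; the pictures are not rectified), "T" (4x4, takes a point from camera to world coordinates); the wrist camera has in their place "mount" (4x4, takes a point from camera to tool coordinates, whose origin is the TCP and whose axes are the tool frame's). Camera axes: x right, y up, looking along -z (the intrinsics and any distortion apply to the point x, -y, -z); pixel columns grow to the right and rows downward; lengths in m; the calibration is good to about 2 mm. A picture is of the moment at which its call begins: read the wrist's pose just before it.
- robot.hand_in(): hands the job in, once; it reports no verdict.
Trained networks look in the newest picture that a camera, given by its name, has taken for a name from the list of things; names that differ only in an ending like _2 or _b are one class to them, and where a whole thing is asked for, a point or a joint stands for the part that bears it (a point fixed in the world has none). Each returns a list of dicts, best first, with "conf" (0 to 1); they miss things now and then, are a little off and sometimes report something else, mostly with a low value. They report only what shows in the picture. A call takes as long as a camera call. They do not tell look-alikes from the thing itself.
- robot.masks_of(camera, name): "mask" (400x640 bool, what is visible of it) and "rect" ([left, top, right, bottom] in pixels, round what is visible of it).
The state is a dict: "time_s": time; "qpos": joint angles; "joint_vel": joint speeds; "joint_efforts": joint torques, N m; "eef_pos": TCP position; "tool_rot": TCP orientation; "contact_force": force on the tool from outside, world axes, zero at the start; "ft_torque": the same for the moment, N m; "gripper_width": opening from 0.0 (shut) to 1.0 (fully open).
Only numpy, scipy, OpenCV 4.12 (cv2) and the standard library are available. Lean on these libraries where they do the work, as an engineer would, in place of code of your own. Each camera call takes 0.05 s, during which the arm holds its last target. There are 200 camera calls.

## Working session

There is one attempt and no reset: what is moved stays moved. The work goes in short steps, Python scripts to look and compute and a tool call to move; the robot and the scene stay as the last step left them, time stands still between calls to the robot, and variables do not carry over. Pictures are saved under pics/ and viewed, about 8 in all and at most 12, crops included, and the job is handed in when it is done.

Besides the shell and the picture viewer there is one more tool, called after "Request:" in YAML: its name, and indented under it one key for each argument. play_rows: Moves the arm, as the interface text tells. Its arguments: {"type":"object","properties":{"steps":{"type":"array","items":{"type":"object","properties":{"wx":{"type":"number"},"wy":{"type":"number"},"wz":{"type":"number"},"dx":{"type":"number"},"dy":{"type":"number"},"dz":{"type":"number"},"gripper":{"type":"number"}}}}},"required":["steps"]}

```bash
mkdir -p pics
cat > h.py <<'E'
import numpy as np, cv2
from cell import robot
from scipy.spatial.transform import Rotation as R
def Tcam(c,st=None):
    if 'T' in c: return np.array(c['T'])
    st=st or robot.get_state(); q=st['tool_rot']
    M=np.eye(4); M[:3,:3]=R.from_quat([q[1],q[2],q[3],q[0]]).as_matrix(); M[:3,3]=st['eef_pos']
    return M@np.array(c['mount'])
def pts(c,T,uv=None):
    """world xyz per pixel"""
    if uv is None:
        v,u=np.mgrid[0:400,0:640]; uv=np.stack([u.ravel(),v.ravel()],1)
    uv=np.asarray(uv,float).reshape(-1,2)
    K=np.array([[c['fx'],0,c['cx']],[0,c['fy'],c['cy']],[0,0,1]])
    n=cv2.undistortPoints(uv[:,None],K,np.array(c['distortion'],float))[:,0]
    d=c['range_z'][uv[:,1].astype(int),uv[:,0].astype(int)]
    P=np.stack([n[:,0]*d,-n[:,1]*d,-d],1)
    W=P@T[:3,:3].T+T[:3,3]; W[d<=0]=np.nan
    return W
def project(c,T,X):
    X=np.atleast_2d(X); P=(X-T[:3,3])@T[:3,:3]
    K=np.array([[c['fx'],0,c['cx']],[0,c['fy'],c['cy']],[0,0,1]])
    return cv2.projectPoints((P*[1,-1,-1])[:,None],np.zeros(3),np.zeros(3),K,np.array(c['distortion'],float))[0][:,0]
E
python3 - <<'E'
from h import *
for n in ['scene','top']:
    st=robot.get_state(); c=robot.read_camera(n); T=Tcam(c,st)
    cv2.imwrite(f'pics/{n}1.png',c['image'][:,:,::-1]); np.savez(f'{n}1.npz',**c)
    W=pts(c,T).reshape(400,640,3)
    for k in ['scale','pail','stand','other_pail','peg_tray','dye_jar','bail']:
        for m in robot.masks_of(n,k)[:4]:
            w=W[m['mask']]; 
            print(n,k,round(m['conf'],2),np.round(m['rect']),np.round(np.nanmedian(w,0),3),np.round(np.nanpercentile(w,2,axis=0),3),np.round(np.nanpercentile(w,98,axis=0),3),np.median(c['image'][m['mask']],0))
print(st)
E
```

```text
scene scale 0.87 [220. 180. 263. 223.] [ 0.371 -0.146  0.016] [ 0.253 -0.19   0.002] [ 0.404 -0.093  0.025] [ 62. 145. 138.]
scene scale 0.6 [280. 157. 334. 223.] [ 0.505 -0.014  0.181] [ 0.49  -0.06   0.069] [0.516 0.037 0.198] [75.  59.5 41. ]
scene scale 0.58 [320. 141. 370. 188.] [0.299 0.191 0.021] [0.196 0.108 0.002] [0.375 0.282 0.031] [116.   96.5  56. ]
scene pail 0.72 [396. 172. 442. 228.] [0.55  0.245 0.079] [0.486 0.204 0.009] [0.581 0.304 0.122] [132.  76.  69.]
scene pail 0.55 [155. 210. 214. 280.] [ 0.54  -0.284  0.079] [ 0.389 -0.337  0.002] [ 0.569 -0.23   0.116] [54. 51. 85.]
scene stand 0.67 [280. 170. 342. 272.] [ 0.572 -0.027  0.015] [ 0.344 -0.079  0.003] [0.619 0.045 0.178] [72. 73. 76.]
scene stand 0.56 [233. 287. 318. 352.] [ 0.728 -0.161  0.022] [ 0.7   -0.227  0.004] [ 0.771 -0.091  0.043] [63. 42. 30.]
scene other_pail 0.84 [394. 173. 442. 229.] [0.548 0.246 0.079] [0.484 0.204 0.006] [0.58  0.309 0.125] [134.   84.5  77. ]
scene peg_tray 0.78 [233. 284. 321. 349.] [ 0.728 -0.16   0.022] [ 0.7   -0.227  0.003] [ 0.771 -0.09   0.043] [63. 43. 31.]
scene peg
[... 1529 characters left out ...]
'time_s': 0.4, 'qpos': array([-1.37664336e+00,  3.50773294e-01,  1.65185934e+00,  2.09476347e-05,
        1.13909283e+00, -8.45967973e-02]), 'joint_vel': array([ 1.89046273e-03, -2.02311704e-03, -1.81936531e-04, -5.02922541e-05,
       -1.46547595e-03,  1.63969199e-03]), 'joint_efforts': array([-1.24990842e-03, -4.96836984e+01, -2.85217041e+01,  6.98450999e-02,
        2.29285774e-02, -3.90469813e-05]), 'eef_pos': array([ 0.15135746, -0.52871764,  0.21856981]), 'tool_rot': array([ 0.09818384,  0.70025456,  0.09827835, -0.70024627]), 'contact_force': array([-0.08073237, -0.81196216,  0.4930511 ]), 'ft_torque': array([ 0.0738846 , -0.03665798,  0.04744233]), 'gripper_width': 1.001147676867392}
```

Run:
```python
from h import *
a=cv2.imread('pics/scene1.png')[130:370,130:470]; b=cv2.imread('pics/top1.png')[90:350,170:490]
a=cv2.resize(a,(640,452),interpolation=3); cv2.imwrite('pics/a.png',a)
cv2.imwrite('pics/b.png',cv2.resize(b,(720,585),interpolation=3))
c=np.load('top1.npz'); T=c['T']; W=pts(c,T).reshape(400,640,3)
im=c['image']
def fit(sel,name):
    w=W[sel]; 
    (cx,cy),(l,s),ang=cv2.minAreaRect(w[:,:2].astype(np.float32)); print(name,len(w),np.round(w.mean(0),4),'rect',round(cx,4),round(cy,4),round(l,3),round(s,3),ang)
    return w
r=np.zeros((400,640),bool); r[195:228,295:358]=1
fit(r&(W[...,2]>.186)&(W[...,2]<.21),'handle')
r=np.zeros((400,640),bool); r[160:235,290:365]=1
w=fit(r&(W[...,2]>.155)&(W[...,2]<.182),'prongs')
w=fit(r&(W[...,2]>.006)&(W[...,2]<.018),'base')
for n,x0,y0 in [('blue',.517,-.283),('red',.527,.258)]:
    near=np.hypot(W[...,0]-x0,W[...,1]-y0)<.08
    fit(near&(W[...,2]>.072)&(W[...,2]<.084),n+' lid')
    w=fit(near&(W[...,2]>.112),n+' crown'); print(np.round(np.nanmax(w,0),3),np.round(np.polyfit(w[:,1],w[:,0],1),3))
    w=W[near&(W[...,2]>.09)];u=w[w[:,2].argsort()]; print(np.round(u[::max(1,len(u)//14)],3).tolist())
```

```text
handle 355 [ 0.4986 -0.0102  0.1947] rect 0.4997 -0.0105 0.109 0.052 79.94961547851562
prongs 536 [ 0.5539 -0.0195  0.1749] rect 0.5341 -0.0159 0.086 0.121 79.38902282714844
base 1730 [ 0.541  -0.0173  0.0125] rect 0.5503 -0.015 0.184 0.184 88.68136596679688
blue lid 1476 [ 0.519  -0.2845  0.0791] rect 0.5175 -0.285 0.108 0.108 49.96648406982422
blue crown 79 [ 0.4937 -0.2783  0.119 ] rect 0.4939 -0.2793 0.072 0.008 79.55815887451172
[ 0.503 -0.244  0.126] [0.191 0.547]
[[0.495, -0.338, 0.091], [0.493, -0.334, 0.097], [0.49, -0.33, 0.103], [0.492, -0.324, 0.106], [0.504, -0.241, 0.109], [0.491, -0.313, 0.111], [0.489, -0.313, 0.114], [0.499, -0.247, 0.115], [0.491, -0.302, 0.117], [0.489, -0.307, 0.118], [0.493, -0.297, 0.119], [0.493, -0.288, 0.12], [0.488, -0.294, 0.121], [0.492, -0.285, 0.123], [0.49, -0.291, 0.124]]
red lid 1494 [0.5278 0.2597 0.0792] rect 0.5283 0.2606 0.109 0.109 40.42927169799805
red crown 84 [0.5286 0.2557 0.1228] rect 0.5283 0.2592 0.006 0.094 1.901430606842041
[0.532 0.306 0.131] [-0.019  0.534]
[[0.528, 0.204, 0.092], [0.529, 0.207, 0.103], [0.531, 0.214, 0.105], [0.528, 0.219, 0.111], [0.532, 0.224, 0.112], [0.525, 0.298, 0.116], [0.527, 0.225, 0.121], [0.53, 0.276, 0.122], [0.531, 0.229, 0.123], [0.528, 0.236, 0.124], [0.53, 0.252, 0.125], [0.527, 0.275, 0.126], [0.527, 0.265, 0.127], [0.527, 0.272, 0.129]]
```

View pics/a.png

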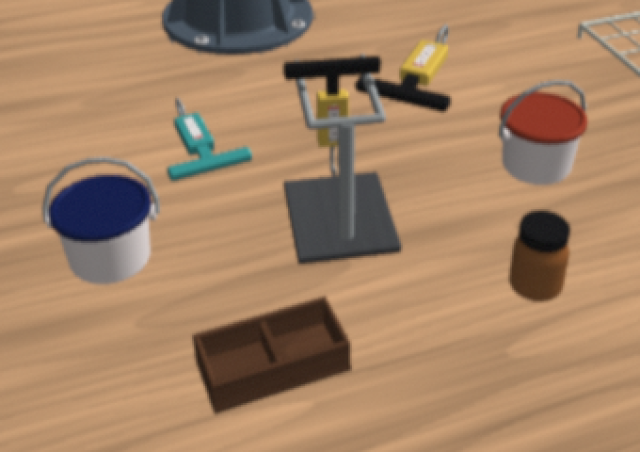

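View pics/b.png

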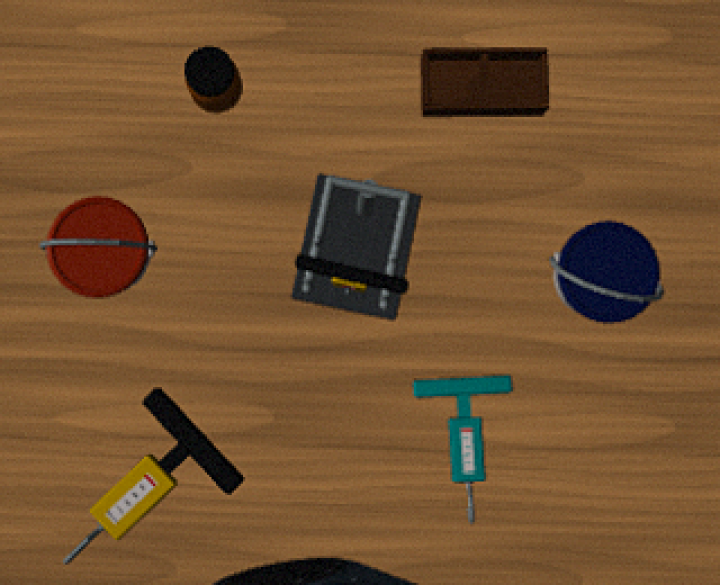

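```bash
cat >> h.py <<'E'
def pose(st=None):
    st=st or robot.get_state(); q=st['tool_rot']
    return np.array(st['eef_pos']),R.from_quat([q[1],q[2],q[3],q[0]]).as_matrix()
def go(p,yaw=None,ref=None):
    """shift and turn from ref pose to world TCP p, tool straight down, tool y at yaw (rad)"""
    p0,M=ref or pose(); d=M.T@(np.array(p)-p0); w=np.zeros(3)
    if yaw is not None:
        y=np.array([np.cos(yaw),np.sin(yaw),0]); x=np.array([0,0,-1.]); G=np.stack([x,y,np.cross(x,y)],1)
        w=R.from_matrix(M.T@G).as_rotvec()
    return np.round(d,4),np.round(w,4)
E
python3 - <<'E'
from h import *
p,M=pose(); print(np.round(M,3))
for yaw in (-.182,np.pi-.182): print(go([.49,-.01,.30],yaw))
E
```

```text
[[ 0.     0.275 -0.961]
 [-0.    -0.961 -0.275]
 [-1.     0.     0.   ]]
(array([-0.0814, -0.4056, -0.4683]), array([-1.11e+00,  1.00e-04, -1.00e-04]))
(array([-0.0814, -0.4056, -0.4683]), array([ 2.0315e+00, -1.0000e-04, -1.0000e-04]))
```

Request:
play_rows:
  steps:
    - {"dx": -0.04,"gripper": 0.06}
    - {"dx": -0.081,"dy": -0.02,"dz": -0.024,"wx": -0.06}
    - {"dx": -0.081,"dy": -0.04,"dz": -0.047,"wx": -0.15}
    - {"dx": -0.081,"dy": -0.066,"dz": -0.075,"wx": -0.25}
    - {"dx": -0.081,"dy": -0.092,"dz": -0.105,"wx": -0.35}
    - {"dx": -0.081,"dy": -0.118,"dz": -0.135,"wx": -0.45}
    - {"dx": -0.081,"dy": -0.144,"dz": -0.165,"wx": -0.55}
    - {"dx": -0.081,"dy": -0.17,"dz": -0.195,"wx": -0.65}
    - {"dx": -0.081,"dy": -0.196,"dz": -0.225,"wx": -0.75}
    - {"dx": -0.081,"dy": -0.222,"dz": -0.255,"wx": -0.85}
    - {"dx": -0.081,"dy": -0.248,"dz": -0.286,"wx": -0.95}
    - {"dx": -0.081,"dy": -0.274,"dz": -0.316,"wx": -1.05}
    - {"dx": -0.081,"dy": -0.3,"dz": -0.346,"wx": -1.11}
    - {"dx": -0.081,"dy": -0.326,"dz": -0.376,"wx": -1.11}
    - {"dx": -0.081,"dy": -0.352,"dz": -0.406,"wx": -1.11}
    - {"dx": -0.081,"dy": -0.378,"dz": -0.436,"wx": -1.11}
    - {"dx": -0.081,"dy": -0.398,"dz": -0.46,"wx": -1.11}
    - {"dx": -0.081,"dy": -0.406,"dz": -0.468,"wx": -1.11}
    - {"dx": -0.081,"dy": -0.406,"dz": -0.468,"wx": -1.11}

```text
invalid input
```

Run:
```python
from h import *
st=robot.get_state(); c=robot.read_camera('wrist'); T=Tcam(c,st)
cv2.imwrite('pics/w1.png',c['image'][:,:,::-1])
W=pts(c,T).reshape(400,640,3); p,M=pose(st); print(p,np.round(M,3).tolist(),st['contact_force'])
near=(abs(W[...,0]-.5)<.06)&(abs(W[...,1]+.01)<.09)
for a,b in [(.188,.205),(.165,.182)]:
    w=W[near&(W[...,2]>a)&(W[...,2]<b)]
    print(len(w),np.round(np.median(w,0),4),cv2.minAreaRect(w[:,:2].astype(np.float32)))
```

```text
[ 0.15137221 -0.52877657  0.21865913] [[0.0, 0.275, -0.961], [-0.0, -0.961, -0.275], [-1.0, 0.0, 0.0]] [0.26591386 0.86276992 0.77111346]
0 [nan nan nan] ((0.0, 0.0), (0.0, 0.0), 0.0)
0 [nan nan nan] ((0.0, 0.0), (0.0, 0.0), 0.0)
  return _methods._mean(a, axis=axis, dtype=dtype,
  ret = um.true_divide(
```

View pics/w1.png

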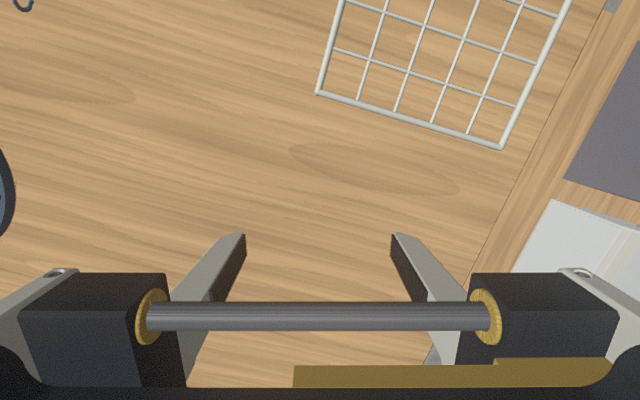

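Request:
play_rows:
  steps:
    - {"dx": -0.04,"dy": 0,"dz": 0,"wx": 0,"wy": 0,"wz": 0,"gripper": 0.06}
    - {"dx": -0.08,"dy": -0.02,"dz": -0.024,"wx": -0.06,"wy": 0,"wz": 0,"gripper": 0.06}
    - {"dx": -0.081,"dy": -0.045,"dz": -0.05,"wx": -0.15,"wy": 0,"wz": 0,"gripper": 0.06}
    - {"dx": -0.081,"dy": -0.07,"dz": -0.08,"wx": -0.25,"wy": 0,"wz": 0,"gripper": 0.06}
    - {"dx": -0.081,"dy": -0.096,"dz": -0.11,"wx": -0.35,"wy": 0,"wz": 0,"gripper": 0.06}
    - {"dx": -0.081,"dy": -0.122,"dz": -0.14,"wx": -0.45,"wy": 0,"wz": 0,"gripper": 0.06}
    - {"dx": -0.081,"dy": -0.148,"dz": -0.17,"wx": -0.55,"wy": 0,"wz": 0,"gripper": 0.06}
    - {"dx": -0.081,"dy": -0.174,"dz": -0.2,"wx": -0.65,"wy": 0,"wz": 0,"gripper": 0.06}
    - {"dx": -0.081,"dy": -0.2,"dz": -0.23,"wx": -0.75,"wy": 0,"wz": 0,"gripper": 0.06}
    - {"dx": -0.081,"dy": -0.226,"dz": -0.26,"wx": -0.85,"wy": 0,"wz": 0,"gripper": 0.06}
    - {"dx": -0.081,"dy": -0.252,"dz": -0.29,"wx": -0.95,"wy": 0,"wz": 0,"gripper": 0.06}
    - {"dx": -0.081,"dy": -0.278,"dz": -0.32,"wx": -1.05,"wy": 0,"wz": 0,"gripper": 0.06}
    - {"dx": -0.081,"dy": -0.304,"dz": -0.35,"wx": -1.11,"wy": 0,"wz": 0,"gripper": 0.06}
    - {"dx": -0.081,"dy": -0.33,"dz": -0.38,"wx": -1.11,"wy": 0,"wz": 0,"gripper": 0.06}
    - {"dx": -0.081,"dy": -0.356,"dz": -0.41,"wx": -1.11,"wy": 0,"wz": 0,"gripper": 0.06}
    - {"dx": -0.081,"dy": -0.38,"dz": -0.44,"wx": -1.11,"wy": 0,"wz": 0,"gripper": 0.06}
    - {"dx": -0.081,"dy": -0.4,"dz": -0.462,"wx": -1.11,"wy": 0,"wz": 0,"gripper": 0.06}
    - {"dx": -0.081,"dy": -0.406,"dz": -0.468,"wx": -1.11,"wy": 0,"wz": 0,"gripper": 0.06}
    - {"dx": -0.081,"dy": -0.406,"dz": -0.468,"wx": -1.11,"wy": 0,"wz": 0,"gripper": 0.06}

```text
time_s: 2.43
eef_pos: [0.4901, -0.0082, 0.2993]
tool_rot: [-0.453, -0.543, -0.453, 0.543]
contact_force: [-0.5, -0.2, 0.1]
gripper_width: 0.648
```

Run:
```python
from h import *
st=robot.get_state(); c=robot.read_camera('wrist'); T=Tcam(c,st)
cv2.imwrite('pics/w2.png',c['image'][:,:,::-1])
W=pts(c,T).reshape(400,640,3); p,M=pose(st); print(st['time_s'],p,np.round(M,3).tolist(),st['contact_force'])
near=(abs(W[...,0]-.5)<.06)&(abs(W[...,1]+.01)<.09)
for a,b in [(.188,.205),(.165,.182)]:
    w=W[near&(W[...,2]>a)&(W[...,2]<b)]
    if len(w): print(len(w),np.round(np.median(w,0),4),cv2.minAreaRect(w[:,:2].astype(np.float32)))
```

```text
2.4333 [ 0.49008694 -0.00815188  0.29934175] [[-0.0, 0.984, -0.178], [0.0, -0.178, -0.984], [-1.0, -0.0, -0.0]] [-0.46947583 -0.22639191  0.09655504]
1444 [ 0.5001 -0.0054  0.1951] ((0.49937736988067627, -0.010517407208681107), (0.10860321670770645, 0.014094346202909946), 77.9723892211914)
1050 [ 0.5274 -0.0415  0.175 ] ((0.5215683579444885, -0.008315786719322205), (0.09585192054510117, 0.09200821816921234), 80.34003448486328)
```

View pics/w2.png

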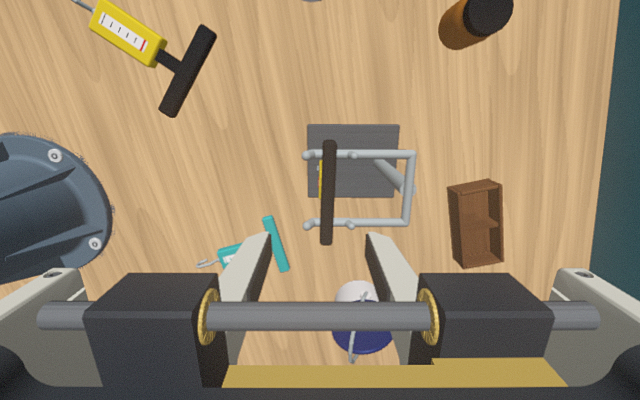

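Run:
```python
from h import *
print(go([.4994,-.0105,.166],-.2))
```

```text
(array([ 0.1334,  0.0101, -0.0007]), array([0.0197, 0.0002, 0.0006]))
```

Request:
play_rows:
  steps:
    - {"dx": 0.01,"dy": 0.01,"dz": -0.001,"wx": 0.02,"wy": 0,"wz": 0,"gripper": 0.06}
    - {"dx": 0.045,"dy": 0.01,"dz": -0.001,"wx": 0.02,"wy": 0,"wz": 0,"gripper": 0.06}
    - {"dx": 0.08,"dy": 0.01,"dz": -0.001,"wx": 0.02,"wy": 0,"wz": 0,"gripper": 0.06}
    - {"dx": 0.11,"dy": 0.01,"dz": -0.001,"wx": 0.02,"wy": 0,"wz": 0,"gripper": 0.06}
    - {"dx": 0.128,"dy": 0.01,"dz": -0.001,"wx": 0.02,"wy": 0,"wz": 0,"gripper": 0.06}
    - {"dx": 0.133,"dy": 0.01,"dz": -0.001,"wx": 0.02,"wy": 0,"wz": 0,"gripper": 0.06}
    - {"dx": 0.133,"dy": 0.01,"dz": -0.001,"wx": 0.02,"wy": 0,"wz": 0,"gripper": 0.0}
    - {"dx": 0.133,"dy": 0.01,"dz": -0.001,"wx": 0.02,"wy": 0,"wz": 0,"gripper": 0.0}
    - {"dx": 0.133,"dy": 0.01,"dz": -0.001,"wx": 0.02,"wy": 0,"wz": 0,"gripper": 0.0}
    - {"dx": 0.133,"dy": 0.01,"dz": -0.001,"wx": 0.02,"wy": 0,"wz": 0,"gripper": 0.0}
    - {"dx": 0.133,"dy": 0.01,"dz": -0.001,"wx": 0.02,"wy": 0,"wz": 0,"gripper": 0.0}
    - {"dx": 0.133,"dy": 0.01,"dz": -0.001,"wx": 0.02,"wy": 0,"wz": 0,"gripper": 0.0}
    - {"dx": 0.133,"dy": 0.01,"dz": -0.001,"wx": 0.02,"wy": 0,"wz": 0,"gripper": 0.0}
    - {"dx": 0.133,"dy": 0.01,"dz": -0.001,"wx": 0.02,"wy": 0,"wz": 0,"gripper": 0.0}

```text
time_s: 3.65
eef_pos: [0.4997, -0.0104, 0.1668]
tool_rot: [0.447, 0.548, 0.447, -0.548]
contact_force: [-0.5, -0.6, 2.2]
gripper_width: 0.151
```

Run:
```python
from h import *
print(go([.405,.009,.229]),go([.445,-.271,.229],-.188))
```

```text
(array([-0.0622, -0.0966, -0.    ]), array([0., 0., 0.])) (array([-0.0622, -0.0013,  0.2663]), array([-0.0138,  0.    , -0.0003]))
```

Request:
play_rows:
  steps:
    - {"dx": -0.015,"dy": 0,"dz": 0,"wx": 0,"wy": 0,"wz": 0,"gripper": 0.0}
    - {"dx": -0.035,"dy": 0,"dz": 0,"wx": 0,"wy": 0,"wz": 0,"gripper": 0.0}
    - {"dx": -0.055,"dy": 0,"dz": 0,"wx": 0,"wy": 0,"wz": 0,"gripper": 0.0}
    - {"dx": -0.062,"dy": -0.01,"dz": 0,"wx": 0,"wy": 0,"wz": 0,"gripper": 0.0}
    - {"dx": -0.062,"dy": -0.035,"dz": 0,"wx": 0,"wy": 0,"wz": 0,"gripper": 0.0}
    - {"dx": -0.062,"dy": -0.065,"dz": 0,"wx": 0,"wy": 0,"wz": 0,"gripper": 0.0}
    - {"dx": -0.062,"dy": -0.09,"dz": 0.005,"wx": 0,"wy": 0,"wz": 0,"gripper": 0.0}
    - {"dx": -0.062,"dy": -0.097,"dz": 0.025,"wx": 0,"wy": 0,"wz": 0,"gripper": 0.0}
    - {"dx": -0.062,"dy": -0.09,"dz": 0.055,"wx": 0,"wy": 0,"wz": 0,"gripper": 0.0}
    - {"dx": -0.062,"dy": -0.08,"dz": 0.09,"wx": 0,"wy": 0,"wz": 0,"gripper": 0.0}
    - {"dx": -0.062,"dy": -0.065,"dz": 0.125,"wx": 0,"wy": 0,"wz": 0,"gripper": 0.0}
    - {"dx": -0.062,"dy": -0.05,"dz": 0.16,"wx": -0.005,"wy": 0,"wz": 0,"gripper": 0.0}
    - {"dx": -0.062,"dy": -0.035,"dz": 0.195,"wx": -0.01,"wy": 0,"wz": 0,"gripper": 0.0}
    - {"dx": -0.062,"dy": -0.02,"dz": 0.225,"wx": -0.014,"wy": 0,"wz": 0,"gripper": 0.0}
    - {"dx": -0.062,"dy": -0.01,"dz": 0.25,"wx": -0.014,"wy": 0,"wz": 0,"gripper": 0.0}
    - {"dx": -0.062,"dy": -0.003,"dz": 0.263,"wx": -0.014,"wy": 0,"wz": 0,"gripper": 0.0}
    - {"dx": -0.062,"dy": -0.001,"dz": 0.266,"wx": -0.014,"wy": 0,"wz": 0,"gripper": 0.0}
    - {"dx": -0.062,"dy": -0.001,"dz": 0.266,"wx": -0.014,"wy": 0,"wz": 0,"gripper": 0.0}

```text
time_s: 5.15
eef_pos: [0.4451, -0.2712, 0.2282]
tool_rot: [-0.45, -0.545, -0.451, 0.545]
contact_force: [0.5, 0.8, -2.8]
gripper_width: 0.149
```

Run:
```python
from h import *
st=robot.get_state(); p,M=pose(st); print(st['time_s'],p,np.round(M,3).tolist(),st['contact_force'])
Ps=[]
tiles=[]
yh=M[:,1]; down=np.array([0,0,-1.])
H=p+[0,0,.019]; seat=H+.142*down; tip=seat+.0115*yh+[0,0,.0095]; shank=seat-.0095*yh
for n in ['scene','wrist']:
    st=robot.get_state(); c=robot.read_camera(n); T=Tcam(c,st); np.savez(n+'2.npz',T=T,**{k:v for k,v in c.items() if k!='T'})
    im=c['image'][:,:,::-1].copy(); k=3
    X=np.array([seat,tip,shank,[.4932,-.2803,.1187]]); uv=project(c,T,X); print(n,np.round(uv,1).tolist())
    u0,v0=np.clip(uv.mean(0).astype(int)-[65,65],0,[510,270])
    cr=cv2.resize(im[v0:v0+130,u0:u0+130],(390,390),interpolation=cv2.INTER_CUBIC)
    for q,col in zip(uv,[(0,255,0),(0,0,255),(255,0,255),(255,255,0)]):
        cv2.circle(cr,tuple(int(t) for t in (q-[u0,v0]+.5)*k),2,col,-1)
    tiles.append(cr)
cv2.imwrite('pics/p5.png',np.hstack(tiles))
```

```text
5.15 [ 0.44511264 -0.27117624  0.22815605] [[-0.001, 0.982, -0.188], [0.001, -0.188, -0.982], [-1.0, -0.001, -0.0]] [ 0.51006102  0.78289338 -2.78176996]
scene [[183.0, 207.1], [182.0, 206.6], [183.2, 204.6], [180.7, 215.4]]
wrist [[317.8, 191.3], [329.0, 193.9], [308.8, 191.3], [366.1, 194.9]]
```

View pics/p5.png

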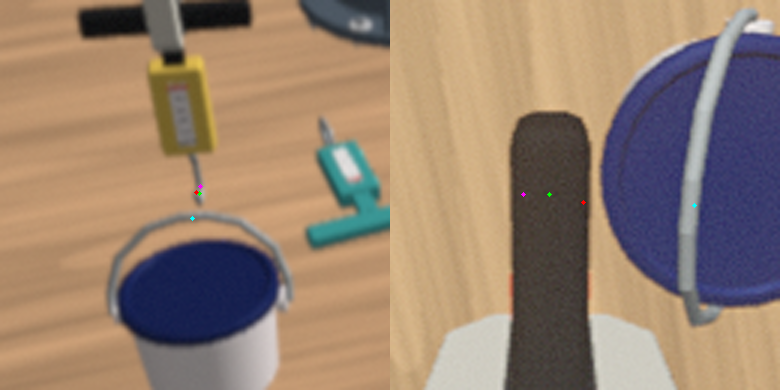

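Run:
```python
from h import *
st=robot.get_state(); p,M=pose(st); ex=M[:,1]; ey=-M[:,2]
for n in ['wrist2','scene2','top1','scene1']:
    c=np.load(n+'.npz'); W=pts(c,c['T']).reshape(-1,3)
    near=np.hypot(W[:,0]-.5175,W[:,1]+.285)<.075
    L=W[near&(abs(W[:,2]-.0795)<.006)]
    # lid: min enclosing circle
    ce,r=cv2.minEnclosingCircle(L[:,:2].astype(np.float32))
    B=W[near&(W[:,2]>.092)&(W[:,2]<.128)]; B=B[abs((B-p)[:,:2]@ex[:2]-.048)<.03]
    print(n,'lid',len(L),np.round(ce,4),round(r,4),np.round(np.median(L[:,2]),4))
    for s in np.arange(-.05,.05,.01):
        b=(B[:,:2]-[.5175,-.285])@ey[:2]; m=(b>=s)&(b<s+.01)
        if m.sum()>2: q=B[m]; print('   y',round(s+.005,3),m.sum(),'x',np.round(np.median((q[:,:2]-[.5175,-.285])@ex[:2]),4),'z med/90%',np.round(np.percentile(q[:,2],[50,90]),4))
```

```text
wrist2 lid 6348 [ 0.5112 -0.2842] 0.0617 0.0789
   y -0.045 32 x -0.0213 z med/90% [0.1058 0.1087]
   y -0.035 35 x -0.0251 z med/90% [0.1138 0.1162]
   y -0.025 39 x -0.0267 z med/90% [0.1176 0.1187]
   y -0.015 46 x -0.0274 z med/90% [0.1199 0.1211]
   y -0.005 56 x -0.0276 z med/90% [0.1211 0.1221]
   y 0.005 60 x -0.027 z med/90% [0.1211 0.1224]
   y 0.015 62 x -0.0259 z med/90% [0.1198 0.1211]
   y 0.025 63 x -0.0248 z med/90% [0.117  0.1189]
   y 0.035 70 x -0.0218 z med/90% [0.113  0.1159]
   y 0.045 71 x -0.0172 z med/90% [0.1041 0.1079]
scene2 lid 1571 [ 0.5135 -0.2843] 0.0625 0.0799
   y -0.045 24 x -0.0196 z med/90% [0.1037 0.1082]
   y -0.035 18 x -0.0217 z med/90% [0.1126 0.1158]
   y -0.025 15 x -0.0246 z med/90% [0.1162 0.1198]
   y -0.015 15 x -0.0246 z med/90% [0.1195 0.1219]
   y -0.005 14 x -0.0245 z med/90% [0.1222 0.1239]
   y 0.005 15 x -0.0252 z med/90% [0.1214 0.1234]
   y 0.015 14 x -0.0242 z med/90% [0.12   0.1219]
   y 0.025 15 x -0.0225 z med/90% [0.118  0.1193]
   y 0.035 22 x -0.0196 z med/90% [0.113  0.1169]
   y 0.045 17 x -0.0157 z med/90% [0.105 0.10
[... 403 characters left out ...]
  y 0.025 13 x -0.0244 z med/90% [0.1173 0.1207]
   y 0.035 13 x -0.0225 z med/90% [0.1147 0.1161]
   y 0.045 14 x -0.0181 z med/90% [0.1057 0.1095]
scene1 lid 1560 [ 0.5123 -0.2841] 0.0621 0.0799
   y -0.045 25 x -0.0193 z med/90% [0.104  0.1079]
   y -0.035 17 x -0.0223 z med/90% [0.1129 0.1168]
   y -0.025 15 x -0.0249 z med/90% [0.1169 0.1184]
   y -0.015 15 x -0.0252 z med/90% [0.12   0.1222]
   y -0.005 14 x -0.0251 z med/90% [0.1215 0.1238]
   y 0.005 15 x -0.025 z med/90% [0.1211 0.1233]
   y 0.015 15 x -0.0246 z med/90% [0.1204 0.1211]
   y 0.025 15 x -0.0236 z med/90% [0.1174 0.1192]
   y 0.035 22 x -0.0195 z med/90% [0.1119 0.1159]
   y 0.045 19 x -0.0158 z med/90% [0.1038 0.1093]
```

Request:
play_rows:
  steps:
    - {"dx": 0.005,"dy": 0.003,"dz": 0,"wx": 0,"wy": 0,"wz": 0,"gripper": 0.0}
    - {"dx": 0.005,"dy": 0.01,"dz": 0,"wx": 0,"wy": 0,"wz": 0,"gripper": 0.0}
    - {"dx": 0.005,"dy": 0.018,"dz": 0,"wx": 0,"wy": 0,"wz": 0,"gripper": 0.0}
    - {"dx": 0.005,"dy": 0.026,"dz": 0,"wx": 0,"wy": 0,"wz": 0,"gripper": 0.0}
    - {"dx": 0.005,"dy": 0.034,"dz": 0,"wx": 0,"wy": 0,"wz": 0,"gripper": 0.0}
    - {"dx": 0.005,"dy": 0.041,"dz": 0,"wx": 0,"wy": 0,"wz": 0,"gripper": 0.0}
    - {"dx": 0.005,"dy": 0.046,"dz": 0,"wx": 0,"wy": 0,"wz": 0,"gripper": 0.0}
    - {"dx": 0.005,"dy": 0.048,"dz": 0,"wx": 0,"wy": 0,"wz": 0,"gripper": 0.0}
    - {"dx": 0.004,"dy": 0.048,"dz": 0,"wx": 0,"wy": 0,"wz": 0,"gripper": 0.0}
    - {"dx": 0,"dy": 0.048,"dz": 0,"wx": 0,"wy": 0,"wz": 0,"gripper": 0.0}
    - {"dx": -0.004,"dy": 0.048,"dz": 0,"wx": 0,"wy": 0,"wz": 0,"gripper": 0.0}
    - {"dx": -0.008,"dy": 0.048,"dz": 0,"wx": 0,"wy": 0,"wz": 0,"gripper": 0.0}
    - {"dx": -0.011,"dy": 0.048,"dz": 0,"wx": 0,"wy": 0,"wz": 0,"gripper": 0.0}
    - {"dx": -0.012,"dy": 0.048,"dz": 0,"wx": 0,"wy": 0,"wz": 0,"gripper": 0.0}
    - {"dx": -0.012,"dy": 0.048,"dz": 0,"wx": 0,"wy": 0,"wz": 0,"gripper": 0.0}

```text
time_s: 6.5
eef_pos: [0.4925, -0.2799, 0.2411]
tool_rot: [0.451, 0.545, 0.451, -0.545]
contact_force: [-0.1, -0.2, -2.0]
gripper_width: 0.145
```

Run:
```python
from h import *
st=robot.get_state(); p,M=pose(st); print(st['time_s'],p,st['contact_force'])
c=robot.read_camera('scene'); T=Tcam(c)
W=pts(c,T).reshape(-1,3); near=np.hypot(W[:,0]-.5175,W[:,1]+.285)<.075
B=W[near&(W[:,2]>.092)&(W[:,2]<.128)]; print(np.round(np.median(B,0),4))
im=c['image'][:,:,::-1]; cv2.imwrite('pics/p6.png',cv2.resize(im[150:290,120:260],(700,700),interpolation=cv2.INTER_CUBIC)[:600])
```

```text
6.5 [ 0.49245133 -0.27992568  0.24113265] [-0.13060712 -0.20877646 -2.0429531 ]
[ 0.4941 -0.2794  0.1149]
```

View pics/p6.png

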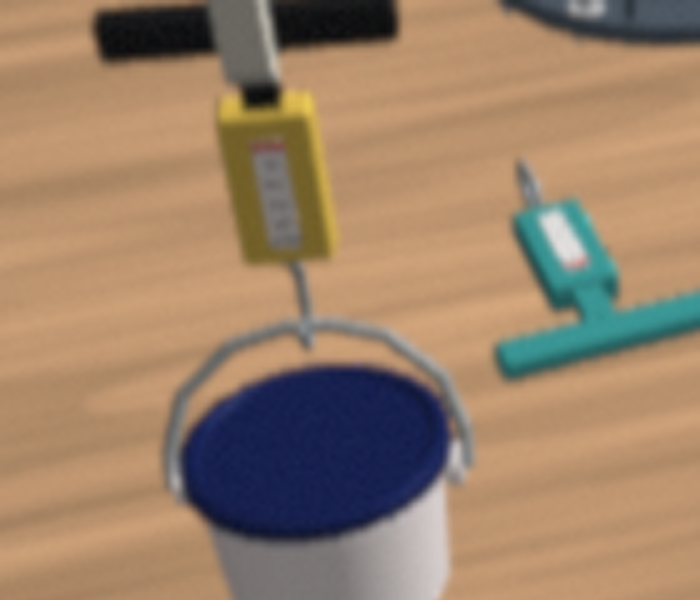

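Request:
play_rows:
  steps:
    - {"dx": -0.001,"dy": 0.0,"dz": 0,"wx": 0,"wy": 0,"wz": 0,"gripper": 0.0}
    - {"dx": -0.002,"dy": 0.002,"dz": 0,"wx": 0,"wy": 0,"wz": 0,"gripper": 0.0}
    - {"dx": -0.003,"dy": 0.005,"dz": 0,"wx": 0,"wy": 0,"wz": 0,"gripper": 0.0}
    - {"dx": -0.0045,"dy": 0.009,"dz": 0,"wx": 0,"wy": 0,"wz": 0,"gripper": 0.0}
    - {"dx": -0.0055,"dy": 0.013,"dz": 0,"wx": 0,"wy": 0,"wz": 0,"gripper": 0.0}
    - {"dx": -0.0065,"dy": 0.017,"dz": 0,"wx": 0,"wy": 0,"wz": 0,"gripper": 0.0}
    - {"dx": -0.007,"dy": 0.021,"dz": 0,"wx": 0,"wy": 0,"wz": 0,"gripper": 0.0}
    - {"dx": -0.0075,"dy": 0.024,"dz": 0,"wx": 0,"wy": 0,"wz": 0,"gripper": 0.0}
    - {"dx": -0.0075,"dy": 0.0255,"dz": 0,"wx": 0,"wy": 0,"wz": 0,"gripper": 0.0}
    - {"dx": -0.008,"dy": 0.0255,"dz": 0,"wx": 0,"wy": 0,"wz": 0,"gripper": 0.0}
    - {"dx": -0.009,"dy": 0.0255,"dz": 0,"wx": 0,"wy": 0,"wz": 0,"gripper": 0.0}
    - {"dx": -0.01,"dy": 0.0255,"dz": 0,"wx": 0,"wy": 0,"wz": 0,"gripper": 0.0}
    - {"dx": -0.011,"dy": 0.0255,"dz": 0,"wx": 0,"wy": 0,"wz": 0,"gripper": 0.0}
    - {"dx": -0.012,"dy": 0.0255,"dz": 0,"wx": 0,"wy": 0,"wz": 0,"gripper": 0.0}
    - {"dx": -0.013,"dy": 0.0255,"dz": 0,"wx": 0,"wy": 0,"wz": 0,"gripper": 0.0}
    - {"dx": -0.014,"dy": 0.0255,"dz": 0,"wx": 0,"wy": 0,"wz": 0,"gripper": 0.0}
    - {"dx": -0.015,"dy": 0.0255,"dz": 0,"wx": 0,"wy": 0,"wz": 0,"gripper": 0.0}
    - {"dx": -0.016,"dy": 0.0255,"dz": 0,"wx": 0,"wy": 0,"wz": 0,"gripper": 0.0}
    - {"dx": -0.016,"dy": 0.0255,"dz": 0,"wx": 0,"wy": 0,"wz": 0,"gripper": 0.0}
    - {"dx": -0.016,"dy": 0.0255,"dz": 0,"wx": 0,"wy": 0,"wz": 0,"gripper": 0.0}

```text
time_s: 8.22
eef_pos: [0.5174, -0.2845, 0.2566]
tool_rot: [0.451, 0.545, 0.451, -0.545]
contact_force: [0.2, 0.6, -3.3]
gripper_width: 0.149
```

```bash
cat > chk.py <<'E'
from h import *
st=robot.get_state(); p,M=pose(st); print(st['time_s'],p,st['contact_force'],st['gripper_width'])
for n in ['scene','top']:
    c=robot.read_camera(n); T=Tcam(c); W=pts(c,T).reshape(-1,3); near=np.hypot(W[:,0]-.5175,W[:,1]+.285)<.05
    L=W[near&(W[:,2]>.07)&(W[:,2]<.112)]; L=L[abs(L[:,2]-np.median(L[:,2]))<.008]
    A=np.c_[L[:,:2]-[.5175,-.285],np.ones(len(L))]; k=np.linalg.lstsq(A,L[:,2],rcond=None)[0]
    print(n,'lid z',np.round(np.median(L[:,2]),4),'plane',np.round(k,3),'mean xy',np.round(L[:,:2].mean(0),4))
    B=W[near&(W[:,2]>np.median(L[:,2])+.03)&(W[:,2]<np.median(L[:,2])+.05)]
    if len(B): print('  bail xy',np.round(np.median(B,0),4))
    if n=='scene': cv2.imwrite('pics/scene_last.png',cv2.resize(c['image'][150:290,120:260,::-1],(600,600),interpolation=cv2.INTER_CUBIC))
E
python3 chk.py
```

```text
8.2167 [ 0.51744053 -0.28453997  0.25661281] [ 0.18102413  0.55348678 -3.32513873] 0.1489460212689499
scene lid z 0.08 plane [0.001 0.002 0.08 ] mean xy [ 0.5173 -0.2859]
  bail xy [ 0.5182 -0.2832  0.1234]
top lid z 0.079 plane [0.006 0.004 0.079] mean xy [ 0.5188 -0.2683]
  bail xy [ 0.5219 -0.2605  0.1236]
```

Request:
play_rows:
  steps:
    - {"dx": -0.001,"dy": 0,"dz": 0,"wx": 0,"wy": 0,"wz": 0,"gripper": 0.0}
    - {"dx": -0.002,"dy": 0,"dz": 0,"wx": 0,"wy": 0,"wz": 0,"gripper": 0.0}
    - {"dx": -0.003,"dy": 0,"dz": 0,"wx": 0,"wy": 0,"wz": 0,"gripper": 0.0}
    - {"dx": -0.004,"dy": 0,"dz": 0,"wx": 0,"wy": 0,"wz": 0,"gripper": 0.0}
    - {"dx": -0.005,"dy": 0,"dz": 0,"wx": 0,"wy": 0,"wz": 0,"gripper": 0.0}
    - {"dx": -0.006,"dy": 0,"dz": 0,"wx": 0,"wy": 0,"wz": 0,"gripper": 0.0}
    - {"dx": -0.007,"dy": 0,"dz": 0,"wx": 0,"wy": 0,"wz": 0,"gripper": 0.0}
    - {"dx": -0.008,"dy": 0,"dz": 0,"wx": 0,"wy": 0,"wz": 0,"gripper": 0.0}
    - {"dx": -0.009,"dy": 0,"dz": 0,"wx": 0,"wy": 0,"wz": 0,"gripper": 0.0}
    - {"dx": -0.01,"dy": 0,"dz": 0,"wx": 0,"wy": 0,"wz": 0,"gripper": 0.0}
    - {"dx": -0.011,"dy": 0,"dz": 0,"wx": 0,"wy": 0,"wz": 0,"gripper": 0.0}
    - {"dx": -0.012,"dy": 0,"dz": 0,"wx": 0,"wy": 0,"wz": 0,"gripper": 0.0}
    - {"dx": -0.013,"dy": 0,"dz": 0,"wx": 0,"wy": 0,"wz": 0,"gripper": 0.0}
    - {"dx": -0.014,"dy": 0,"dz": 0,"wx": 0,"wy": 0,"wz": 0,"gripper": 0.0}
    - {"dx": -0.015,"dy": 0,"dz": 0,"wx": 0,"wy": 0,"wz": 0,"gripper": 0.0}
    - {"dx": -0.015,"dy": 0,"dz": 0,"wx": 0,"wy": 0,"wz": 0,"gripper": 0.0}
    - {"dx": -0.015,"dy": 0,"dz": 0,"wx": 0,"wy": 0,"wz": 0,"gripper": 0.0}

```text
time_s: 9.73
eef_pos: [0.5174, -0.2846, 0.2716]
tool_rot: [-0.451, -0.545, -0.451, 0.545]
contact_force: [0.2, 0.7, -5.4]
gripper_width: 0.149
```

```bash
python3 chk.py
```

```text
9.7333 [ 0.51742777 -0.28457945  0.27162873] [ 0.24456737  0.71829842 -5.41323218] 0.14899946918143211
scene lid z 0.0799 plane [-0.003  0.003  0.08 ] mean xy [ 0.5167 -0.2859]
  bail xy [ 0.5175 -0.284   0.1237]
top lid z 0.0791 plane [-0.001  0.006  0.079] mean xy [ 0.5174 -0.2695]
  bail xy [ 0.5213 -0.2659  0.1233]
```

Request:
play_rows:
  steps:
    - {"dx": -0.001,"dy": 0,"dz": 0,"wx": 0,"wy": 0,"wz": 0,"gripper": 0.0}
    - {"dx": -0.002,"dy": 0,"dz": 0,"wx": 0,"wy": 0,"wz": 0,"gripper": 0.0}
    - {"dx": -0.003,"dy": 0,"dz": 0,"wx": 0,"wy": 0,"wz": 0,"gripper": 0.0}
    - {"dx": -0.004,"dy": 0,"dz": 0,"wx": 0,"wy": 0,"wz": 0,"gripper": 0.0}
    - {"dx": -0.005,"dy": 0,"dz": 0,"wx": 0,"wy": 0,"wz": 0,"gripper": 0.0}
    - {"dx": -0.006,"dy": 0,"dz": 0,"wx": 0,"wy": 0,"wz": 0,"gripper": 0.0}
    - {"dx": -0.007,"dy": 0,"dz": 0,"wx": 0,"wy": 0,"wz": 0,"gripper": 0.0}
    - {"dx": -0.008,"dy": 0,"dz": 0,"wx": 0,"wy": 0,"wz": 0,"gripper": 0.0}
    - {"dx": -0.009,"dy": 0,"dz": 0,"wx": 0,"wy": 0,"wz": 0,"gripper": 0.0}
    - {"dx": -0.01,"dy": 0,"dz": 0,"wx": 0,"wy": 0,"wz": 0,"gripper": 0.0}
    - {"dx": -0.011,"dy": 0,"dz": 0,"wx": 0,"wy": 0,"wz": 0,"gripper": 0.0}
    - {"dx": -0.012,"dy": 0,"dz": 0,"wx": 0,"wy": 0,"wz": 0,"gripper": 0.0}
    - {"dx": -0.013,"dy": 0,"dz": 0,"wx": 0,"wy": 0,"wz": 0,"gripper": 0.0}
    - {"dx": -0.014,"dy": 0,"dz": 0,"wx": 0,"wy": 0,"wz": 0,"gripper": 0.0}
    - {"dx": -0.015,"dy": 0,"dz": 0,"wx": 0,"wy": 0,"wz": 0,"gripper": 0.0}
    - {"dx": -0.015,"dy": 0,"dz": 0,"wx": 0,"wy": 0,"wz": 0,"gripper": 0.0}

```text
time_s: 11.17
eef_pos: [0.5175, -0.2846, 0.2869]
tool_rot: [0.451, 0.545, 0.451, -0.545]
contact_force: [-0.0, -0.3, -8.3]
gripper_width: 0.142
```

```bash
python3 chk.py
```

```text
11.1667 [ 0.51753204 -0.28463008  0.28691221] [-0.03483157 -0.33636978 -8.34176802] 0.14226340764159756
scene lid z 0.0868 plane [-0.014  0.015  0.087] mean xy [ 0.5171 -0.2857]
  bail xy [ 0.5184 -0.2836  0.1304]
top lid z 0.086 plane [-0.013  0.019  0.086] mean xy [ 0.5167 -0.2704]
  bail xy [ 0.5208 -0.2698  0.1307]
```

Request:
play_rows:
  steps:
    - {"dx": -0.001,"dy": 0,"dz": 0,"wx": 0,"wy": 0,"wz": 0,"gripper": 0.0}
    - {"dx": -0.002,"dy": 0,"dz": 0,"wx": 0,"wy": 0,"wz": 0,"gripper": 0.0}
    - {"dx": -0.003,"dy": 0,"dz": 0,"wx": 0,"wy": 0,"wz": 0,"gripper": 0.0}
    - {"dx": -0.004,"dy": 0,"dz": 0,"wx": 0,"wy": 0,"wz": 0,"gripper": 0.0}
    - {"dx": -0.004,"dy": 0,"dz": 0,"wx": 0,"wy": 0,"wz": 0,"gripper": 0.0}
    - {"dx": -0.004,"dy": 0,"dz": 0,"wx": 0,"wy": 0,"wz": 0,"gripper": 0.0}
    - {"dx": -0.004,"dy": 0,"dz": 0,"wx": 0,"wy": 0,"wz": 0,"gripper": 0.0}
    - {"dx": -0.004,"dy": 0,"dz": 0,"wx": 0,"wy": 0,"wz": 0,"gripper": 0.0}
    - {"dx": -0.004,"dy": 0,"dz": 0,"wx": 0,"wy": 0,"wz": 0,"gripper": 0.0}
    - {"dx": -0.004,"dy": 0,"dz": 0,"wx": 0,"wy": 0,"wz": 0,"gripper": 0.0}
    - {"dx": -0.004,"dy": 0,"dz": 0,"wx": 0,"wy": 0,"wz": 0,"gripper": 0.0}
    - {"dx": -0.004,"dy": 0,"dz": 0,"wx": 0,"wy": 0,"wz": 0,"gripper": 0.0}
    - {"dx": -0.004,"dy": 0,"dz": 0,"wx": 0,"wy": 0,"wz": 0,"gripper": 0.0}
    - {"dx": -0.004,"dy": 0,"dz": 0,"wx": 0,"wy": 0,"wz": 0,"gripper": 0.0}
    - {"dx": -0.004,"dy": 0,"dz": 0,"wx": 0,"wy": 0,"wz": 0,"gripper": 0.0}
    - {"dx": -0.004,"dy": 0,"dz": 0,"wx": 0,"wy": 0,"wz": 0,"gripper": 0.0}
    - {"dx": -0.004,"dy": 0,"dz": 0,"wx": 0,"wy": 0,"wz": 0,"gripper": 0.0}
    - {"dx": -0.004,"dy": 0,"dz": 0,"wx": 0,"wy": 0,"wz": 0,"gripper": 0.0}
    - {"dx": -0.004,"dy": 0,"dz": 0,"wx": 0,"wy": 0,"wz": 0,"gripper": 0.0}
    - {"dx": -0.004,"dy": 0,"dz": 0,"wx": 0,"wy": 0,"wz": 0,"gripper": 0.0}

```text
time_s: 12.93
eef_pos: [0.5174, -0.2846, 0.2906]
tool_rot: [-0.451, -0.545, -0.451, 0.545]
contact_force: [-0.3, -0.2, -8.2]
gripper_width: 0.148
```

```bash
python3 chk.py
```

```text
12.9333 [ 0.51744104 -0.28459295  0.29061874] [-0.2515355  -0.19492105 -8.24886269] 0.1484400709934651
scene lid z 0.0905 plane [-0.012  0.016  0.091] mean xy [ 0.517  -0.2856]
  bail xy [ 0.5185 -0.2829  0.1341]
top lid z 0.09 plane [-0.008  0.015  0.09 ] mean xy [ 0.5163 -0.2703]
  bail xy [ 0.5207 -0.267   0.1349]
```

View pics/scene_last.png

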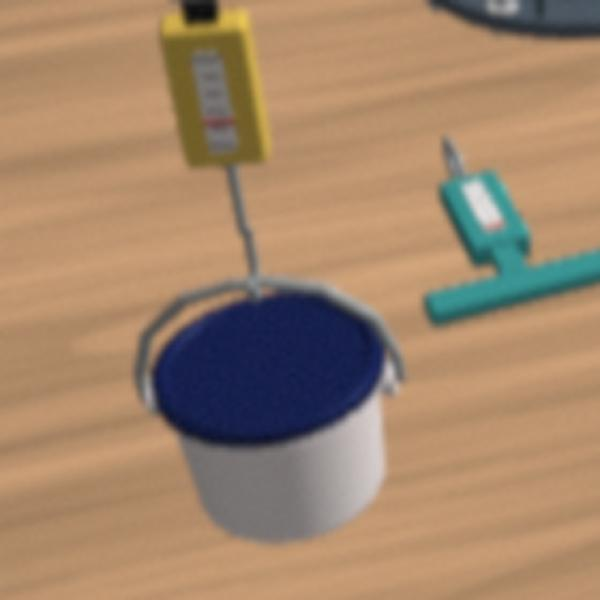

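Request:
play_rows:
  steps:
    - {"dx": 0,"dy": 0,"dz": 0,"wx": 0,"wy": 0,"wz": 0,"gripper": 0.0}
    - {"dx": 0,"dy": 0,"dz": 0,"wx": 0,"wy": 0,"wz": 0,"gripper": 0.0}
    - {"dx": 0,"dy": 0,"dz": 0,"wx": 0,"wy": 0,"wz": 0,"gripper": 0.0}
    - {"dx": 0,"dy": 0,"dz": 0,"wx": 0,"wy": 0,"wz": 0,"gripper": 0.0}
    - {"dx": 0,"dy": 0,"dz": 0,"wx": 0,"wy": 0,"wz": 0,"gripper": 0.0}
    - {"dx": 0,"dy": 0,"dz": 0,"wx": 0,"wy": 0,"wz": 0,"gripper": 0.0}
    - {"dx": 0,"dy": 0,"dz": 0,"wx": 0,"wy": 0,"wz": 0,"gripper": 0.0}
    - {"dx": 0,"dy": 0,"dz": 0,"wx": 0,"wy": 0,"wz": 0,"gripper": 0.0}
    - {"dx": 0,"dy": 0,"dz": 0,"wx": 0,"wy": 0,"wz": 0,"gripper": 0.0}
    - {"dx": 0,"dy": 0,"dz": 0,"wx": 0,"wy": 0,"wz": 0,"gripper": 0.0}
    - {"dx": 0.001,"dy": 0,"dz": 0,"wx": 0,"wy": 0,"wz": 0,"gripper": 0.0}
    - {"dx": 0.002,"dy": 0,"dz": 0,"wx": 0,"wy": 0,"wz": 0,"gripper": 0.0}
    - {"dx": 0.003,"dy": 0,"dz": 0,"wx": 0,"wy": 0,"wz": 0,"gripper": 0.0}
    - {"dx": 0.004,"dy": 0,"dz": 0,"wx": 0,"wy": 0,"wz": 0,"gripper": 0.0}
    - {"dx": 0.005,"dy": 0,"dz": 0,"wx": 0,"wy": 0,"wz": 0,"gripper": 0.0}
    - {"dx": 0.006,"dy": 0,"dz": 0,"wx": 0,"wy": 0,"wz": 0,"gripper": 0.0}
    - {"dx": 0.007,"dy": 0,"dz": 0,"wx": 0,"wy": 0,"wz": 0,"gripper": 0.0}
    - {"dx": 0.008,"dy": 0,"dz": 0,"wx": 0,"wy": 0,"wz": 0,"gripper": 0.0}
    - {"dx": 0.009,"dy": 0,"dz": 0,"wx": 0,"wy": 0,"wz": 0,"gripper": 0.0}
    - {"dx": 0.0095,"dy": 0,"dz": 0,"wx": 0,"wy": 0,"wz": 0,"gripper": 0.0}

```text
time_s: 14.7
eef_pos: [0.5174, -0.2845, 0.281]
tool_rot: [-0.451, -0.545, -0.451, 0.545]
contact_force: [0.2, 0.4, -7.4]
gripper_width: 0.148
```

Request:
play_rows:
  steps:
    - {"dx": 0.0005,"dy": 0,"dz": 0,"wx": 0,"wy": 0,"wz": 0,"gripper": 0.0}
    - {"dx": 0.001,"dy": 0,"dz": 0,"wx": 0,"wy": 0,"wz": 0,"gripper": 0.0}
    - {"dx": 0.0015,"dy": 0,"dz": 0,"wx": 0,"wy": 0,"wz": 0,"gripper": 0.0}
    - {"dx": 0.002,"dy": 0,"dz": 0,"wx": 0,"wy": 0,"wz": 0,"gripper": 0.0}
    - {"dx": 0.003,"dy": 0,"dz": 0,"wx": 0,"wy": 0,"wz": 0,"gripper": 0.0}
    - {"dx": 0.004,"dy": 0,"dz": 0,"wx": 0,"wy": 0,"wz": 0,"gripper": 0.0}
    - {"dx": 0.005,"dy": 0,"dz": 0,"wx": 0,"wy": 0,"wz": 0,"gripper": 0.0}
    - {"dx": 0.007,"dy": 0,"dz": 0,"wx": 0,"wy": 0,"wz": 0,"gripper": 0.0}
    - {"dx": 0.009,"dy": 0,"dz": 0,"wx": 0,"wy": 0,"wz": 0,"gripper": 0.0}
    - {"dx": 0.011,"dy": 0,"dz": 0,"wx": 0,"wy": 0,"wz": 0,"gripper": 0.0}
    - {"dx": 0.013,"dy": 0,"dz": 0,"wx": 0,"wy": 0,"wz": 0,"gripper": 0.0}
    - {"dx": 0.015,"dy": 0,"dz": 0,"wx": 0,"wy": 0,"wz": 0,"gripper": 0.0}
    - {"dx": 0.017,"dy": 0,"dz": 0,"wx": 0,"wy": 0,"wz": 0,"gripper": 0.0}
    - {"dx": 0.019,"dy": 0,"dz": 0,"wx": 0,"wy": 0,"wz": 0,"gripper": 0.0}
    - {"dx": 0.021,"dy": 0,"dz": 0,"wx": 0,"wy": 0,"wz": 0,"gripper": 0.0}
    - {"dx": 0.023,"dy": 0,"dz": 0,"wx": 0,"wy": 0,"wz": 0,"gripper": 0.0}
    - {"dx": 0.025,"dy": 0,"dz": 0,"wx": 0,"wy": 0,"wz": 0,"gripper": 0.0}
    - {"dx": 0.027,"dy": 0,"dz": 0,"wx": 0,"wy": 0,"wz": 0,"gripper": 0.0}
    - {"dx": 0.028,"dy": 0,"dz": 0,"wx": 0,"wy": 0,"wz": 0,"gripper": 0.0}
    - {"dx": 0.028,"dy": 0,"dz": 0,"wx": 0,"wy": 0,"wz": 0,"gripper": 0.0}

```text
time_s: 16.37
eef_pos: [0.5175, -0.2847, 0.253]
tool_rot: [-0.451, -0.545, -0.451, 0.545]
contact_force: [-0.3, -0.1, -2.9]
gripper_width: 0.149
```

```bash
python3 chk.py
```

```text
16.3667 [ 0.5174682  -0.28465338  0.25300787] [-0.25899791 -0.08846105 -2.92438291] 0.14852564674591276
scene lid z 0.08 plane [-0.001 -0.     0.08 ] mean xy [ 0.5175 -0.2857]
  bail xy [ 0.5185 -0.2831  0.1237]
top lid z 0.079 plane [ 0.006 -0.008  0.079] mean xy [ 0.519  -0.2684]
  bail xy [ 0.5219 -0.2599  0.1228]
```

Request:
play_rows:
  steps:
    - {"dx": 0.003,"dy": 0,"dz": 0,"wx": 0,"wy": 0,"wz": 0,"gripper": 0.0}
    - {"dx": 0.006,"dy": 0,"dz": 0,"wx": 0,"wy": 0,"wz": 0,"gripper": 0.0}
    - {"dx": 0.009,"dy": 0,"dz": 0,"wx": 0,"wy": 0,"wz": 0,"gripper": 0.0}
    - {"dx": 0.013,"dy": 0,"dz": 0,"wx": 0,"wy": 0,"wz": 0,"gripper": 0.0}
    - {"dx": 0.017,"dy": 0,"dz": 0,"wx": 0,"wy": 0,"wz": 0,"gripper": 0.0}
    - {"dx": 0.021,"dy": 0,"dz": 0,"wx": 0,"wy": 0,"wz": 0,"gripper": 0.0}
    - {"dx": 0.0235,"dy": 0,"dz": 0,"wx": 0,"wy": 0,"wz": 0,"gripper": 0.0}
    - {"dx": 0.0235,"dy": 0,"dz": 0,"wx": 0,"wy": 0,"wz": 0,"gripper": 0.0}
    - {"dx": 0.0235,"dy": -0.004,"dz": 0,"wx": 0,"wy": 0,"wz": 0,"gripper": 0.0}
    - {"dx": 0.0235,"dy": -0.01,"dz": 0,"wx": 0,"wy": 0,"wz": 0,"gripper": 0.0}
    - {"dx": 0.0235,"dy": -0.016,"dz": 0,"wx": 0,"wy": 0,"wz": 0,"gripper": 0.0}
    - {"dx": 0.0235,"dy": -0.024,"dz": 0,"wx": 0,"wy": 0,"wz": 0,"gripper": 0.0}
    - {"dx": 0.0235,"dy": -0.033,"dz": 0,"wx": 0,"wy": 0,"wz": 0,"gripper": 0.0}
    - {"dx": 0.0235,"dy": -0.043,"dz": 0,"wx": 0,"wy": 0,"wz": 0,"gripper": 0.0}
    - {"dx": 0.0235,"dy": -0.055,"dz": 0,"wx": 0,"wy": 0,"wz": 0,"gripper": 0.0}
    - {"dx": 0.0235,"dy": -0.067,"dz": 0,"wx": 0,"wy": 0,"wz": 0,"gripper": 0.0}
    - {"dx": 0.0235,"dy": -0.075,"dz": 0,"wx": 0,"wy": 0,"wz": 0,"gripper": 0.0}
    - {"dx": 0.0235,"dy": -0.08,"dz": 0,"wx": 0,"wy": 0,"wz": 0,"gripper": 0.0}
    - {"dx": 0.0235,"dy": -0.08,"dz": 0,"wx": 0,"wy": 0,"wz": 0,"gripper": 0.0}

```text
time_s: 18.05
eef_pos: [0.4381, -0.2695, 0.2299]
tool_rot: [0.451, 0.545, 0.451, -0.545]
contact_force: [0.3, -0.0, -1.5]
gripper_width: 0.15
```

```bash
python3 chk.py
python3 - <<'E'
from h import *
print(go([.397,.010,.229],-.2),go([.410,.008,.229],-.2), go([.4995,-.0105,.2],-.2))
E
```

```text
18.05 [ 0.43805586 -0.26952595  0.2299008 ] [ 0.32380938 -0.0314319  -1.46202617] 0.14961187376079868
scene lid z 0.08 plane [ 0.003 -0.001  0.08 ] mean xy [ 0.5177 -0.286 ]
  bail xy [ 0.5188 -0.2824  0.1227]
top lid z 0.0789 plane [-0.001  0.     0.079] mean xy [ 0.5188 -0.2801]
  bail xy [ 0.5195 -0.2716  0.1236]
(array([ 0.0007, -0.0936, -0.2669]), array([ 0.0118,  0.0001, -0.0005])) (array([ 0.0007, -0.0805, -0.2674]), array([ 0.0118,  0.0001, -0.0005])) (array([ 0.0298,  0.0109, -0.266 ]), array([ 0.0118,  0.0001, -0.0005]))
```

View pics/scene_last.png

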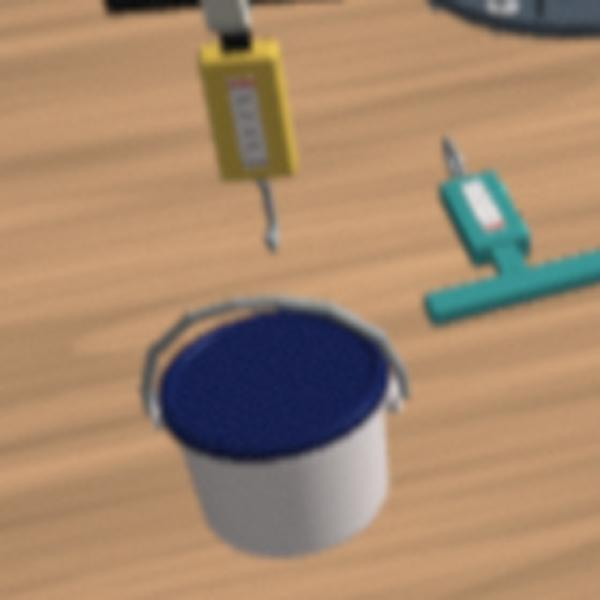

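Request:
play_rows:
  steps:
    - {"dx": 0,"dy": -0.015,"dz": -0.01,"wx": 0,"wy": 0,"wz": 0,"gripper": 0.0}
    - {"dx": 0,"dy": -0.035,"dz": -0.03,"wx": 0,"wy": 0,"wz": 0,"gripper": 0.0}
    - {"dx": 0,"dy": -0.055,"dz": -0.055,"wx": 0,"wy": 0,"wz": 0,"gripper": 0.0}
    - {"dx": 0,"dy": -0.075,"dz": -0.085,"wx": 0,"wy": 0,"wz": 0,"gripper": 0.0}
    - {"dx": 0,"dy": -0.09,"dz": -0.115,"wx": 0,"wy": 0,"wz": 0,"gripper": 0.0}
    - {"dx": 0,"dy": -0.09,"dz": -0.15,"wx": 0,"wy": 0,"wz": 0,"gripper": 0.0}
    - {"dx": 0,"dy": -0.09,"dz": -0.185,"wx": 0,"wy": 0,"wz": 0,"gripper": 0.0}
    - {"dx": 0,"dy": -0.09,"dz": -0.22,"wx": 0,"wy": 0,"wz": 0,"gripper": 0.0}
    - {"dx": 0,"dy": -0.09,"dz": -0.245,"wx": 0,"wy": 0,"wz": 0,"gripper": 0.0}
    - {"dx": 0,"dy": -0.09,"dz": -0.26,"wx": 0,"wy": 0,"wz": 0,"gripper": 0.0}
    - {"dx": 0,"dy": -0.09,"dz": -0.266,"wx": 0,"wy": 0,"wz": 0,"gripper": 0.0}
    - {"dx": 0,"dy": -0.09,"dz": -0.266,"wx": 0,"wy": 0,"wz": 0,"gripper": 0.0}
    - {"dx": 0,"dy": -0.08,"dz": -0.266,"wx": 0,"wy": 0,"wz": 0,"gripper": 0.0}
    - {"dx": 0,"dy": -0.06,"dz": -0.266,"wx": 0,"wy": 0,"wz": 0,"gripper": 0.0}
    - {"dx": 0,"dy": -0.035,"dz": -0.266,"wx": 0,"wy": 0,"wz": 0,"gripper": 0.0}
    - {"dx": 0,"dy": -0.015,"dz": -0.266,"wx": 0,"wy": 0,"wz": 0,"gripper": 0.0}
    - {"dx": 0,"dy": 0.002,"dz": -0.266,"wx": 0,"wy": 0,"wz": 0,"gripper": 0.0}
    - {"dx": 0,"dy": 0.01,"dz": -0.266,"wx": 0,"wy": 0,"wz": 0,"gripper": 0.0}
    - {"dx": 0,"dy": 0.011,"dz": -0.266,"wx": 0,"wy": 0,"wz": 0,"gripper": 0.0}
    - {"dx": 0,"dy": 0.011,"dz": -0.266,"wx": 0,"wy": 0,"wz": 0,"gripper": 0.0}

```text
time_s: 19.82
eef_pos: [0.4992, -0.0111, 0.2293]
tool_rot: [-0.45, -0.545, -0.451, 0.545]
contact_force: [-1.2, 0.0, -2.4]
gripper_width: 0.144
```

Run:
```python
from h import *
st=robot.get_state(); print(st['time_s'],st['eef_pos'],st['contact_force'],go([.4995,-.0105,.167]))
t=[]
for n in ['scene','wrist']:
    c=robot.read_camera(n); cv2.imwrite
    im=c['image'][:,:,::-1]; a=im[130:280,250:370] if n=='scene' else im[100:350,220:440]
    t.append(cv2.resize(a,(int(a.shape[1]*500/a.shape[0]),500)))
cv2.imwrite('pics/p9.png',cv2.resize(np.hstack(t),(0,0),fx=.9,fy=.9))
```

```text
19.8167 [ 0.49917663 -0.01108866  0.2292616 ] [-1.16555091  0.04634781 -2.39691106] (array([ 0.0623,  0.0003, -0.0006]), array([0., 0., 0.]))
```

View pics/p9.png

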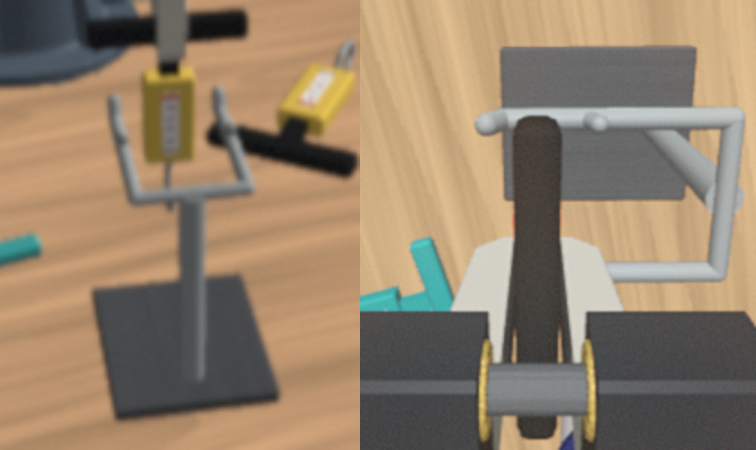

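Request:
play_rows:
  steps:
    - {"dx": 0.01,"dy": 0,"dz": 0,"wx": 0,"wy": 0,"wz": 0,"gripper": 0.0}
    - {"dx": 0.025,"dy": 0,"dz": 0,"wx": 0,"wy": 0,"wz": 0,"gripper": 0.0}
    - {"dx": 0.04,"dy": 0,"dz": 0,"wx": 0,"wy": 0,"wz": 0,"gripper": 0.0}
    - {"dx": 0.05,"dy": 0,"dz": 0,"wx": 0,"wy": 0,"wz": 0,"gripper": 0.0}
    - {"dx": 0.056,"dy": 0,"dz": 0,"wx": 0,"wy": 0,"wz": 0,"gripper": 0.0}
    - {"dx": 0.059,"dy": 0,"dz": 0,"wx": 0,"wy": 0,"wz": 0,"gripper": 0.0}
    - {"dx": 0.061,"dy": 0,"dz": 0,"wx": 0,"wy": 0,"wz": 0,"gripper": 0.0}
    - {"dx": 0.062,"dy": 0,"dz": 0,"wx": 0,"wy": 0,"wz": 0,"gripper": 0.0}
    - {"dx": 0.062,"dy": 0,"dz": 0,"wx": 0,"wy": 0,"wz": 0,"gripper": 0.0}
    - {"dx": 0.062,"dy": 0,"dz": 0,"wx": 0,"wy": 0,"wz": 0,"gripper": 0.0}

```text
time_s: 20.75
eef_pos: [0.4996, -0.0104, 0.1681]
tool_rot: [0.451, 0.545, 0.451, -0.545]
contact_force: [0.4, -0.3, -1.5]
gripper_width: 0.152
```

Request:
play_rows:
  steps:
    - {"dx": 0.001,"dy": 0,"dz": 0,"wx": 0,"wy": 0,"wz": 0,"gripper": 0.0}
    - {"dx": 0.0015,"dy": 0,"dz": 0,"wx": 0,"wy": 0,"wz": 0,"gripper": 0.0}
    - {"dx": 0.0015,"dy": 0,"dz": 0,"wx": 0,"wy": 0,"wz": 0,"gripper": 0.018}
    - {"dx": 0.0015,"dy": 0,"dz": 0,"wx": 0,"wy": 0,"wz": 0,"gripper": 0.025}
    - {"dx": 0.0015,"dy": 0,"dz": 0,"wx": 0,"wy": 0,"wz": 0,"gripper": 0.035}
    - {"dx": 0.0015,"dy": 0,"dz": 0,"wx": 0,"wy": 0,"wz": 0,"gripper": 0.05}
    - {"dx": 0.0015,"dy": 0,"dz": 0,"wx": 0,"wy": 0,"wz": 0,"gripper": 0.055}
    - {"dx": 0.0015,"dy": 0,"dz": 0,"wx": 0,"wy": 0,"wz": 0,"gripper": 0.055}
    - {"dx": 0.0015,"dy": 0,"dz": 0,"wx": 0,"wy": 0,"wz": 0,"gripper": 0.055}
    - {"dx": -0.01,"dy": 0,"dz": 0,"wx": 0,"wy": 0,"wz": 0,"gripper": 0.055}
    - {"dx": -0.03,"dy": 0,"dz": 0,"wx": 0,"wy": 0,"wz": 0,"gripper": 0.055}
    - {"dx": -0.06,"dy": 0,"dz": 0,"wx": 0,"wy": 0,"wz": 0,"gripper": 0.055}
    - {"dx": -0.09,"dy": 0,"dz": 0,"wx": 0,"wy": 0,"wz": 0,"gripper": 0.055}
    - {"dx": -0.12,"dy": 0,"dz": 0,"wx": 0,"wy": 0,"wz": 0,"gripper": 0.055}
    - {"dx": -0.13,"dy": 0,"dz": 0,"wx": 0,"wy": 0,"wz": 0,"gripper": 0.055}
    - {"dx": -0.13,"dy": 0,"dz": 0,"wx": 0,"wy": 0,"wz": 0,"gripper": 0.055}
    - {"dx": -0.13,"dy": 0,"dz": 0,"wx": 0,"wy": 0,"wz": 0,"gripper": 0.055}
    - {"dx": -0.13,"dy": 0,"dz": 0,"wx": 0,"wy": 0,"wz": 0,"gripper": 0.055}
    - {"dx": -0.13,"dy": 0,"dz": 0,"wx": 0,"wy": 0,"wz": 0,"gripper": 0.055}

```text
time_s: 22.33
eef_pos: [0.4988, -0.0103, 0.296]
tool_rot: [-0.45, -0.544, -0.452, 0.545]
contact_force: [-0.8, 0.2, -0.1]
gripper_width: 0.59
```

```bash
python3 chk.py
python3 - <<'E'
from h import *
st=robot.get_state(); c=robot.read_camera('wrist'); T=Tcam(c,st)
W=pts(c,T).reshape(400,640,3)
near=(abs(W[...,0]-.5)<.06)&(abs(W[...,1]+.01)<.09)
w=W[near&(W[...,2]>.188)&(W[...,2]<.205)]; print(np.round(np.median(w,0),4),cv2.minAreaRect(w[:,:2].astype(np.float32)))
c=robot.read_camera('scene'); im=c['image'][:,:,::-1]
cv2.imwrite('pics/p10.png',cv2.resize(im[130:370,130:470],(680,480),interpolation=cv2.INTER_CUBIC))
E
```

```text
22.3333 [ 0.49881996 -0.01032166  0.29600814] [-0.75460599  0.19761601 -0.06175694] 0.5895359924130078
scene lid z 0.0799 plane [-0.001 -0.003  0.08 ] mean xy [ 0.5176 -0.286 ]
  bail xy [ 0.5192 -0.283   0.1231]
top lid z 0.0789 plane [ 0.003 -0.008  0.079] mean xy [ 0.517  -0.2854]
  bail xy [ 0.5193 -0.2744  0.1239]
[ 0.5007 -0.0058  0.1951] ((0.4996364712715149, -0.010679438710212708), (0.10948945581912994, 0.013595972210168839), 79.39786529541016)
```

View pics/p10.png

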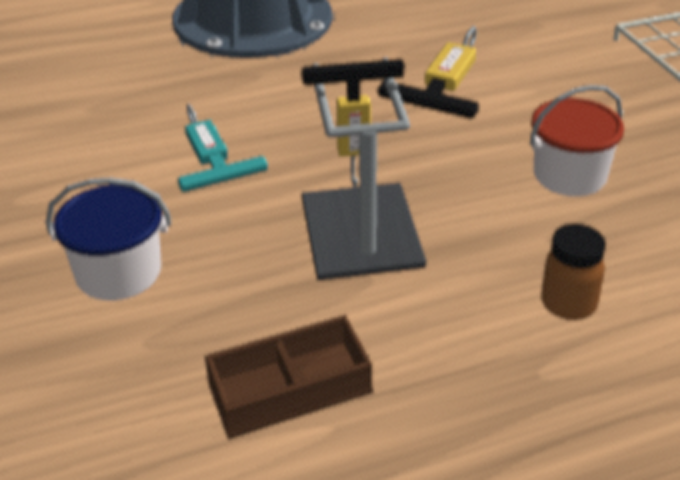

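The scale hangs in its fork (px 353,110) and the pail stands at its place (px 115,240). The tray, jar and red pail look undisturbed.

```bash
python3 -c "
from cell import robot
print(robot.hand_in())"
```

```text
the job is handed in; nothing more can be done
None
```

The weighing is done and the job is handed in at about 22 s on the robot's clock; the hand-in gave no verdict.

- **Weighing:** I took the small yellow scale off its stand and hooked it under the middle of the blue pail's bail. I swung the bail upright, then raised it slowly until the pail hung level about 11 mm clear of the table, and held it for over 2 s. By the wrist force and the spring stretch the pail weighs roughly 0.65 kg. The two differ by a few tenths of a newton, and I did not read the pointer.
- **Putting back:** I lowered the pail gently, took the hook out and hung the scale on its stand again. The gripper then opened and moved about 13 cm above the stand.
- **Last checks:** The handle is at (0.4996, -0.0107), within 1 mm of where it started, with its top at 0.195 m as it should be when hung. The pail stands level with its lid at 0.080 m and, in the scene camera, within about 1 mm of its starting place. The tray, jar and red pail look unmoved in the final picture, but I did not measure them again.

No last check failed. The top camera's figures for the pail's position while the arm was over it were off because the arm blocked its view, so I ignored them. They agreed again once the arm was away. The first move call was refused because some row values were missing; nothing moved.

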